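# Hold the sample bay's gate ajar past a sagging bolt

## Robot

A 6-joint arm with a two-finger parallel gripper is mounted at the origin on the work surface. World frame = base frame: x ahead of the robot, y to its left, z up, the work surface at z = 0. Lengths are in m, angles in rad, forces in N, time in s.
With the tool pointing down it reaches from about 0.275 to 1 m from the base axis. Payload 8.4 kg.
Tool frame: the origin (TCP) lies midway between the tips of the shut fingers; the grasp point (between the pads) lies 19 mm behind it; z points along the fingers, y is the direction in which the jaws open and shut (so a half turn about z gives the same grasp; the last joint's range is limited). The gripper opens to 85 mm and grips with 20 to 120 N. Pads are 22 mm wide; open, the fingers measure 114 mm over their backs; the gripper's body (76 mm by 85 mm) begins 54 mm behind the grasp point. The pads swing forward as they close: fully open they stand 13 mm farther back than shut.
Start: joints at [1.209, 0.353, 1.633, -0, 1.155, -0.002], TCP at [0.22, 0.585, 0.231] pointing down, gripper open.
Joint ranges: [-2.63, 2.63], [-0.92, 2.1], [0.06, 2.66], [-1.3, 4.44], [0, 2.69], [-3.02, 3.02]. Speed limits (rad/s): [2.22, 2.22, 2.79, 3.14, 3.14, 3.14].

## Interface

Orientations are given as a rotation vector (axis times angle).
In Python, from plant import manip gives the robot as it stands.
- The arm moves only by the shell command python3 -m inch 'ROWS' [OPENING]. ROWS is a JSON object of lists of equal length, an entry for each row: "translation": the shift along the tool's x, y, z in units of 1 m (1.0 is 1 m), a list of three; "angular": the turn, a rotation vector about the tool's x, y, z in units of pi rad (1.0 is pi rad), a list of three. A call has 1 to 8 rows; each row is the pose to reach, as a shift and turn from the pose measured when the call began, along the tool's axes at that moment, turning the shorter way round; what a row does not reach only later rows make up. A row lasts 1/12 s, in which the tool goes at most 41.7 mm and 7.16 degrees, less where a joint would pass 70% of its speed; a pose out of reach is approached as far as the arm can. A call with a number of a shift or a turn outside -1 to 1 is refused whole. A call with a gripper value outside its range is refused whole. OPENING is the closure, from -1 (fully open) to 1 (shut), set as the call begins (- or left out, the last holds). The fingers move at their own pace and stop on an object; the grip force is fixed at half the most. Time passes only in rows, so rows that repeat a pose let the fingers close. It gives the time, the measured TCP pose, the force and the opening at its end, in the units of the state.
- manip.read_state(): the state, without advancing time (a new reading comes with each control period).
- manip.get_image(name): name is "side" or "top" or "wrist"; returns the picture (480x640x3 uint8, red, green, blue); there is no depth.
- manip.camera_model(name): a dict with "fx", "fy", "cx", "cy" (pixels), "k1" (the pictures are not rectified: a ray, as slopes to the right and down, at radius r is drawn at 1 + k1 r^2 times it, then the intrinsics apply), "R" (3x3) and "t" (3): a world point X has camera coordinates R X + t. Camera axes: x right, y down, z forward; pixel columns grow to the right and rows downward; lengths in m; the calibration is good to about 2 mm. A picture is of the moment at which its call begins: read the wrist's pose just before it. camera_model takes no time and is no camera call; for the wrist camera it gives the pose at the moment of the call.
- manip.job_done(): hands the job in, once; it reports no verdict.
Trained networks look in the newest picture that a camera, given by its name, has taken for a name from the list of things; names that differ only in an ending like _2 or _b are one class to them, and where a whole thing is asked for, a point or a joint stands for the part that bears it (a point fixed in the world has none). Each returns a list of dicts, best first, with "confidence" (0 to 1); they miss things now and then, are a little off and sometimes report something else, mostly with a low value. They report only what shows in the picture. A call takes as long as a camera call.
- manip.boxes_of(camera, query): "point" ([column, row] in pixels, amid what is visible of it).
- manip.outline_of(camera, query): "pixels" (480x640 bool, what is visible of it) and "point" ([column, row] in pixels, amid what is visible of it).
- manip.mark_of(camera, query): "point" ([column, row] in pixels: a listed point, or the origin of a listed thing).
The state is a dict: "time_s": time; "joint_positions": joint angles; "joint_velocities": joint speeds; "joint_efforts": joint torques, N m; "tool_pos": TCP position; "tool_rot": TCP orientation; "force": force on the tool from outside, world axes, zero at the start; "wrist_torque": the same for the moment, N m; "finger_gap": finger opening in m.
Only numpy, scipy, OpenCV 4.12 (cv2) and the standard library are available. Lean on these libraries where they do the work, as an engineer would, in place of code of your own. Each camera call takes 0.05 s, during which the arm holds its last target.

## Task

The barrel bolt on the sample bay's little gate sags, so its square end block catches behind the bent-up lip of the yellow keeper: lift the bolt by its red handle over the lip while drawing it out of the keeper, without wrenching it hard against the keeper. Then swing the gate open towards the robot by the same handle until its free end stands ajar by about 10 cm, and finish while still holding the handle there, because a spring pulls the gate shut. Leave the loose bottle, the mouse and the power adapter where they are.

Things in the scene. Friction and masses are not known exactly. Their poses are not given: they have to be found in the camera images.
- guard: Fixed white-framed bay, 345 x 270 mm, posts 112 and rails 95 mm high, with clear panels round a tray of bottles (tops 97 mm high). Turned by up to 0.35 rad. Origin: on the bench straight below the bolt handle when the bolt is fully shot and the gate shut. Own x points into the bay, away from the robot; y runs along the shut gate from keeper (-y) to hinge (+y).
- keeper: Yellow bent steel keeper fixed on the latch post; origin and axes as guard. Floor plate (top at 104 mm height), two upright cheeks 32 mm apart along x (tops at 130 mm, y = -58 to -100 mm), and between them at the gate side a bent-up lip. The bolt's end block lies behind the lip; the cheeks keep the gate shut until the block has left them.
- keeper_lip (a point): Middle of the top edge of the keeper's lip, 114 mm above the bench, at guard x = 0, y = -65.5 mm. The lip is 30 mm wide and 5 mm thick, and leans a little towards the end block.
- gate: White-framed gate with clear panel, 100 mm high, 20 mm thick, 265 mm from hinge line to free end. Origin on the vertical hinge line at bench height, guard x = 0, y = 220 mm; own axes equal the guard's when shut. Two steel staples (the bolt's barrel) stand on it, 26 mm wide, tops at 145 mm height, at gate y = -135 and -250 mm.
- gate_swing (a joint): Gate angle in rad about the vertical hinge line: 0 shut, growing to 0.9 as the free end swings towards the robot (to the guard's -x; clockwise seen from above). A spring always pulls it shut, with about 0.6 to 0.8 N m (3 to 4 N at the handle). 0.38 rad opens the free end by 10 cm.
- gate_hinge (a point): Point on the vertical hinge line, 100 mm above the bench.
- gate_end (a point): Middle of the gate's free end, 265 mm from the hinge line, 94 mm above the bench.
- bolt: Barrel bolt, about 0.22 kg, on the gate's top rail: 10 mm steel rod along gate y, axis 120 mm above the bench at rest; dark square end block 26 x 12 x 26 mm, centred on the rod 84 mm to the keeper side (-y) of the handle; upright round red handle, diameter 16 mm, from 3 to 70 mm above the rod's axis. Origin on the rod's axis below the handle; axes as the gate's.
- bolt_handle (a point): Point on the handle's axis 50 mm above the rod's axis (170 mm above the bench at rest), 20 mm below the handle's top: a good place to pinch from above. The handle is 220 mm from the hinge line when the bolt is fully shot.
- bolt_draw (a joint): How far (m) the bolt has been drawn out of the keeper, along the gate's +y towards the hinge: 0 fully shot, 0.048 at its stop; starts between 0 and 0.007. Slight friction, 1.5 N. If not lifted, the end block strikes the lip at about 0.010; it must stay lifted until about 0.030; the gate is free from 0.033 on.
- bolt_lift (a joint): How far (m) the bolt is lifted in its loose staples: 0 sagging at rest, 0.016 at its stop; it falls back by its weight. The end block clears the lip from 0.0075 up; about 0.011 gives room both ways.
- spare_bottle: Bystander: loose glass sample bottle with a green cap, 56 mm in diameter, 100 mm high, upright on the bench beside the latch post. Origin: centre of its underside.
- mouse: Bystander: black computer mouse, 100 x 58 x 32 mm, on the bench in front of the bay. Origin: centre of its underside.
- adapter: Bystander: black power adapter block, 100 x 55 x 31 mm, on the bench in front of the bay. Origin: centre of its underside.

How it is judged:
By the outcome, as a careful person would: the job done as asked, in the order asked, and still so for the second after the job is handed in, while the arm keeps its last pose, push and grip.
It also fails if it takes over 32 s, if anything falls off the work surface, if the arm or the gripper's body presses on something with over 40 N, if the wrist force passes 120 N, or if a joint passes its speed limit or range.

## Working session

There is one attempt and no reset: what is moved stays moved. The work goes in short steps, Python scripts to look and compute and a shell command to move; the robot and the scene stay as the last step left them, time stands still between calls to the robot, and variables do not carry over. Pictures are saved under pics/ and viewed, and the job is handed in when it is done.

```bash
ls -la; mkdir -p pics; python3 - <<'E'
from plant import manip
import cv2
s=manip.read_state()
for k,v in s.items(): print(k,v)
for n in ["top","side"]:
    im=manip.get_image(n); cv2.imwrite(f"pics/{n}0.png",im[:,:,::-1])
    for q in ["bolt_handle","keeper_lip","gate_hinge","gate_end"]:
        r=manip.mark_of(n,q); print(n,q,[(x["point"],x["confidence"]) for x in r[:2]])
    m=manip.camera_model(n); print(m)
E
```

```text
total 12
drwxr-xr-x  3 agent agent 4096 Dec  7 14:29 .
drwxr-xr-x 23 root  root  4096 Dec  7 14:29 ..
drwxr-xr-x  2 agent agent 4096 Dec  7 14:29 pics
time_s 0.0
joint_positions [ 1.20859290e+00  3.53626166e-01  1.63414072e+00 -1.70851237e-05
  1.15516804e+00 -2.40416869e-03]
joint_velocities [-0.00049155  0.00052917 -0.00110385  0.00044668 -0.00070719  0.00039299]
joint_efforts [ 3.14255667e-03 -6.05261207e+01 -3.42078602e+01  9.15475857e-05
  9.22510866e-03 -5.87787167e-05]
tool_pos [0.21989567 0.58453947 0.23057258]
tool_rot [-5.62076170e-01 -3.09066952e+00  2.07778750e-03]
force [0.05130828 0.45090301 0.62716496]
wrist_torque [ 0.00600258 -0.00195762 -0.04401444]
finger_gap 0.0852630794240251
top bolt_handle [([368.8, 211.9], 0.93)]
top keeper_lip [([394.3, 221.8], 0.73)]
top gate_hinge [([264.8, 196.2], 0.81)]
top gate_end [([309.3, 307.9], 0.72), ([385.1, 220.4], 0.71)]
{'fx': 544.8470168376795, 'fy': 544.8470168376795, 'cx': 324.3154145897648, 'cy': 243.88000372785865, 'k1': 0.02659148522853749, 'R': array([[ 3.57539178e-04, -9.99712222e-01,  2.39863702e-02],
       [-9.90871491e-01, -3.58776077e-03, -1.34762070e-01],
       [ 1.34809346e-01, -2.37192277e-02, -9.90587623e-01]]), 't': array([0.02739464, 0.58831242, 1.16711471])}
side bolt_handle [([397.5, 230.4], 0.69)]
side keeper_lip [([419.6, 282.8], 0.77)]
side gate_hinge [([327.7, 203.9], 0.68)]
side gate_end [([412.8, 282.7], 0.79), ([420.4, 282.8], 0.25)]
{'fx': 468.3785546618332, 'fy': 468.3785546618332, 'cx': 321.60402183401555, 'cy': 235.78079244380672, 'k1': -0.05133035663562521, 'R': array([[ 0.71790465, -0.69610391,  0.00722954],
       [-0.42652813, -0.44804632, -0.78570239],
       [ 0.55016967,  0.56097579, -0.61856244]]), 't': array([-0.37302727,  0.37246001,  0.54280677])}
```

View pics/top0.png

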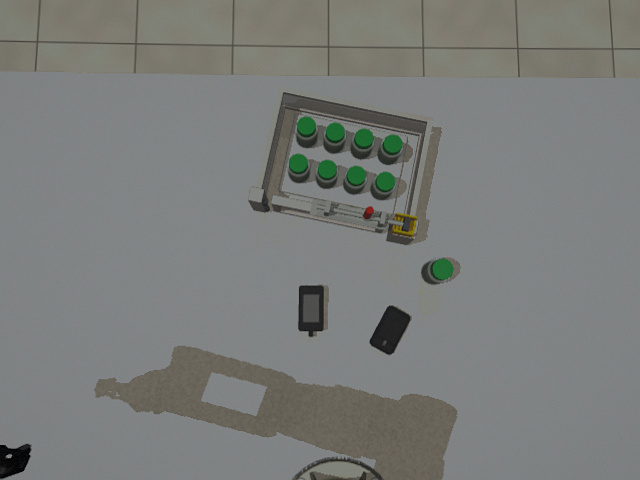

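View pics/side0.png

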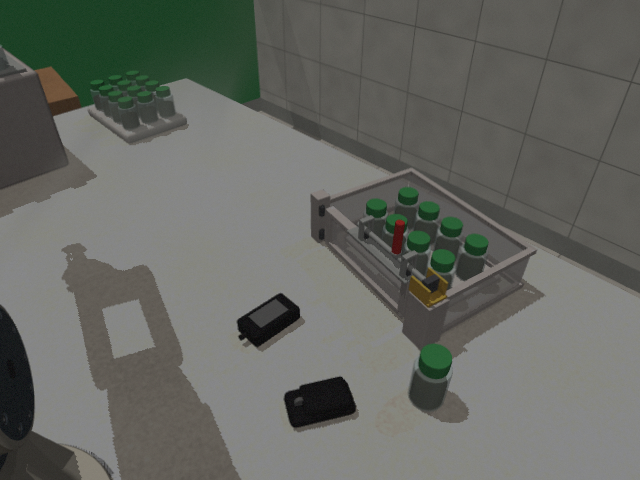

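The top view shows the red handle at (369,212), the yellow keeper at (404,225) and the hinge post at (259,199). The side view shows the handle at (398,238) and the keeper at (428,288). Next I'll fit the guard pose from both views.

```bash
cat > h.py <<'E'
import numpy as np
from plant import manip
from scipy.spatial.transform import Rotation as Ro
def ray(m,uv):
    d=np.array([(uv[0]-m["cx"])/m["fx"],(uv[1]-m["cy"])/m["fy"]])
    p=d.copy()
    for _ in range(20): p=d/(1+m["k1"]*(p@p))
    R=np.array(m["R"]);t=np.array(m["t"])
    v=R.T@np.array([p[0],p[1],1.]);return -R.T@t,v/np.linalg.norm(v)
def atz(m,uv,z):
    o,v=ray(m,uv);return o+v*(z-o[2])/v[2]
def proj(m,X):
    c=np.array(m["R"])@np.array(X)+np.array(m["t"]);p=c[:2]/c[2];p=p*(1+m["k1"]*(p@p))
    return np.array([m["fx"]*p[0]+m["cx"],m["fy"]*p[1]+m["cy"]])
def tri(ms,uvs):
    A=np.zeros((3,3));b=np.zeros(3)
    for m,u in zip(ms,uvs):
        o,v=ray(m,u);P=np.eye(3)-np.outer(v,v);A+=P;b+=P@o
    return np.linalg.solve(A,b)
E
python3 - <<'E'
from h import *
from scipy.optimize import least_squares
T=manip.camera_model("top");S=manip.camera_model("side")
obs={"h":[(368.8,211.9),(397.5,230.4)],"lip":[(394.3,221.8),(419.6,282.8)],"hinge":[(264.8,196.2),(327.7,203.9)],"end":[(385.1,220.4),(412.8,282.7)]}
zz={"h":.17,"lip":.114,"hinge":.1,"end":.094}
for k,(a,b) in obs.items(): print(k,tri([T,S],[a,b]).round(4),atz(T,a,zz[k]).round(4),atz(S,b,zz[k]).round(4))
def model(p):
    x,y,a,d=p;c,s=np.cos(a),np.sin(a);f=lambda X,Y,z:np.array([x+c*X-s*Y,y+s*X+c*Y,z])
    return {"h":f(0,d,.17),"lip":f(0,-.0655,.114),"hinge":f(0,.22,.1),"end":f(0,-.045,.094)}
def res(p):
    M=model(p);return np.concatenate([proj(c,M[k])-obs[k][i] for k in obs for i,c in enumerate((T,S))]+[[(p[3]-.0035)/.002]])
r=least_squares(res,[.66,-.07,-.1,.003],loss="soft_l1")
print(r.x,res(r.x).round(1));print(model(r.x))
for q in ["spare_bottle","mouse","adapter"]:
    for n,m in (("top",T),("side",S)):
        z=manip.mark_of(n,q); print(q,n,[(atz(m,x["point"],0).round(3),x["confidence"]) for x in z[:1]])
E
```

```text
h [ 0.6342 -0.0563  0.173 ] [ 0.6351 -0.0569  0.17  ] [ 0.637  -0.0538  0.17  ]
lip [ 0.6268 -0.1174  0.1037] [ 0.6253 -0.1162  0.114 ] [ 0.6167 -0.1226  0.114 ]
hinge [0.684  0.1555 0.0958] [0.6816 0.1563 0.1   ] [0.6813 0.1502 0.1   ]
end [ 0.633  -0.1006  0.0881] [ 0.6318 -0.0997  0.094 ] [ 0.6276 -0.104   0.094 ]
[ 0.63607702 -0.05825991 -0.2140043   0.00318227] [-0.9 -0.8  0.5  0.4  2.9  1.5  1.9 -1.8 -0.2 -0.5 -1.7 -1.6  1.2  2.5
 -1.3 -0.2 -0.2]
{'h': array([ 0.63675286, -0.05515023,  0.17      ]), 'lip': array([ 0.62216649, -0.12226574,  0.114     ]), 'hinge': array([0.68279942, 0.15672153, 0.1       ]), 'end': array([ 0.62652017, -0.10223338,  0.094     ])}
spare_bottle top [(array([ 0.538, -0.216,  0.   ]), 0.61)]
spare_bottle side [(array([ 0.534, -0.218,  0.   ]), 0.96)]
mouse top []
mouse side [(array([ 0.399, -0.122,  0.   ]), 0.77)]
adapter top [(array([0.457, 0.056, 0.   ]), 0.66)]
adapter side [(array([0.452, 0.061, 0.   ]), 0.97)]
```

```bash
cat >> h.py <<'E'
def down(yaw):  # tool down, tool y along direction at world angle of guard y for 'yaw'
    y=np.array([-np.sin(yaw),np.cos(yaw),0]);z=np.array([0,0,-1.]);return np.stack([np.cross(y,z),y,z],1)
def go(tcp,yaw):
    s=manip.read_state();R=Ro.from_rotvec(s["tool_rot"]).as_matrix()
    d=R.T@(np.array(tcp)-s["tool_pos"]);w=Ro.from_matrix(R.T@down(yaw)).as_rotvec()/np.pi
    print("t",s["time_s"],"trans",d.round(4),"ang",w.round(4),"len",np.linalg.norm(d).round(3))
def st():
    s=manip.read_state();print(round(s["time_s"],2),s["tool_pos"].round(4),s["tool_rot"].round(4),"F",s["force"].round(1),"M",s["wrist_torque"].round(2),"gap",round(s["finger_gap"],4),"q",s["joint_positions"].round(3))
E
python3 -c "
from h import *
go([.637,-.055,.235],-.214)"
```

```text
t 0.8 trans [-0.6156 -0.4522 -0.0037] ang [ 0.      0.     -0.0464] len 0.764
```

```bash
python3 -m inch '{"translation":[[-0.033,-0.024,0],[-0.066,-0.048,0],[-0.099,-0.072,0],[-0.132,-0.096,0],[-0.165,-0.12,0],[-0.198,-0.145,0],[-0.231,-0.17,0],[-0.264,-0.194,0]],"angular":[[0,0,0],[0,0,0],[0,0,0],[0,0,0],[0,0,-0.01],[0,0,-0.02],[0,0,-0.03],[0,0,-0.04]]}' -1; python3 -c "
from h import *
st();go([.637,-.055,.235],-.214)"
```

```text
time_s: 1.47
tool_pos: [0.3995, 0.3087, 0.2315]
tool_rot: [0.364, 3.12, 0.001]
force: [0.8, 0.5, 0.6]
finger_gap: 0.0855
1.47 [0.3995 0.3087 0.2315] [3.64e-01 3.12e+00 6.00e-04] F [0.8 0.5 0.6] M [ 0.05 -0.06 -0.  ] gap 0.0855 q [ 0.655  0.165  1.886 -0.     1.09  -0.684]
t 1.4667 trans [-0.3148 -0.2992 -0.0035] ang [ 0.0001  0.0001 -0.0058] len 0.434
```

```bash
python3 -m inch '{"translation":[[-0.029,-0.028,-0.003],[-0.058,-0.055,-0.004],[-0.087,-0.083,-0.004],[-0.116,-0.11,-0.004],[-0.145,-0.138,-0.004],[-0.174,-0.165,-0.004],[-0.203,-0.193,-0.004],[-0.232,-0.22,-0.004]],"angular":[[0,0,0],[0,0,0],[0,0,0],[0,0,0],[0,0,-0.002],[0,0,-0.004],[0,0,-0.006],[0,0,-0.006]]}' -1; python3 - <<'E'
from h import *
import cv2
st();go([.637,-.055,.235],-.214)
m=manip.camera_model("wrist");im=manip.get_image("wrist");cv2.imwrite("pics/w1.png",im[:,:,::-1])
for q in ["bolt_handle","keeper_lip","gate_hinge","gate_end"]:
    print(q,[(x["point"],x["confidence"]) for x in manip.mark_of("wrist",q)[:2]])
for q in ["bolt","keeper"]:
    print(q,[(x["point"],x["confidence"]) for x in manip.boxes_of("wrist",q)[:2]])
for n,X in {'h':[0.63675286, -0.05515023,0.17], 'lip':[0.62216649, -0.12226574,  0.114],'hinge':[0.68279942, 0.15672153, 0.1],'end':[0.62652017, -0.10223338,  0.094]}.items(): print(n,proj(m,X))
E
```

```text
time_s: 2.13
tool_pos: [0.5754, 0.0391, 0.2357]
tool_rot: [0.334, 3.123, 0.001]
force: [0.9, 0.2, 0.5]
finger_gap: 0.0857
2.13 [0.5754 0.0391 0.2357] [3.3440e-01 3.1229e+00 7.0000e-04] F [0.9 0.2 0.5] M [ 0.02 -0.03 -0.02] gap 0.0857 q [ 0.065  0.274  1.735  0.     1.132 -1.293]
t 2.1333 trans [-0.0801 -0.0789  0.0008] ang [0.0002 0.0002 0.0002] len 0.112
bolt_handle [([193.4, 382.3], 0.91)]
keeper_lip [([163.1, 320.4], 0.65), ([128.0, 334.6], 0.58)]
gate_hinge [([497.2, 324.8], 0.93)]
gate_end [([163.2, 319.2], 0.85)]
bolt [([213.8, 342.7], 0.85), ([313.5, 333.9], 0.47)]
keeper [([113.0, 318.7], 0.77)]
h [194.16136448 383.01642198]
lip [128.53045779 337.43689931]
hinge [495.23029577 329.50047005]
end [164.51853648 325.89848458]
```

View pics/w1.png

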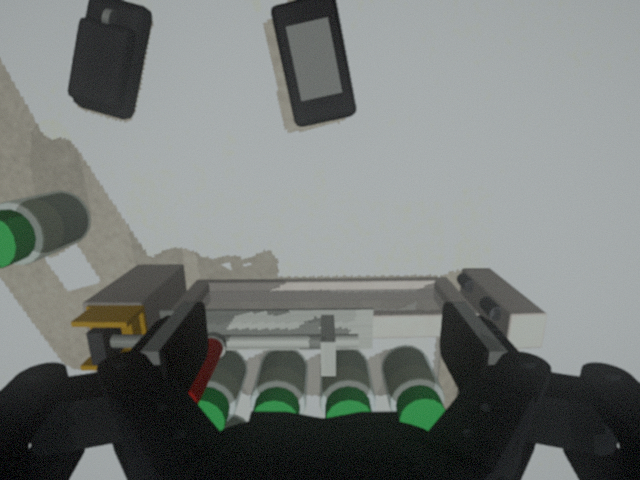

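The wrist view shows the red handle at about (205,370) beside the left finger, the block and keeper at (110,340), and the hinge post at (500,320). All are within about 6 px of my fit. I'll refit with these added.

```bash
python3 - <<'E'
from h import *
from scipy.optimize import least_squares
T=manip.camera_model("top");S=manip.camera_model("side");W=manip.camera_model("wrist")
obs={"h":[(368.8,211.9),(397.5,230.4),(193.4,382.3)],"lip":[(394.3,221.8),(419.6,282.8),(128,334.6)],"hinge":[(264.8,196.2),(327.7,203.9),(497.2,324.8)],"end":[(385.1,220.4),(412.8,282.7),(163.2,319.2)]}
def model(p):
    x,y,a,d=p;c,s=np.cos(a),np.sin(a);f=lambda X,Y,z:np.array([x+c*X-s*Y,y+s*X+c*Y,z])
    return {"h":f(0,d,.17),"lip":f(0,-.0655,.114),"hinge":f(0,.22,.1),"end":f(0,-.045,.094)}
def res(p):
    M=model(p);return np.concatenate([(proj(c,M[k])-obs[k][i])/[1,1,1.5][i] for k in obs for i,c in enumerate((T,S,W))]+[[(p[3]-.0035)/.002]])
r=least_squares(res,[.66,-.07,-.1,.003],loss="soft_l1")
print(r.x.round(4),res(r.x).round(1));print(model(r.x))
h=model(r.x)["h"];go([h[0],h[1]+.001,.215],r.x[2])
E
```

```text
[ 0.6339 -0.0559 -0.2103  0.0031] [-2.1  0.3 -1.4  0.4 -0.6  0.2  1.8  2.4 -0.  -1.9 -0.5  1.8 -1.4  0.8
 -3.7 -1.6 -1.7  2.5  0.1  3.4 -3.1 -0.3  0.1  4.4 -0.2]
{'h': array([ 0.63455086, -0.05279995,  0.17      ]), 'lip': array([ 0.62022079, -0.1199228 ,  0.114     ]), 'hinge': array([0.67982896, 0.15928522, 0.1       ]), 'end': array([ 0.62450089, -0.09987459,  0.094     ])}
t 2.4833 trans [-0.0791 -0.079   0.0205] ang [ 0.0002 -0.     -0.0007] len 0.114
```

```bash
python3 -m inch '{"translation":[[-0.026,-0.027,0.0],[-0.053,-0.054,0.0],[-0.08,-0.080,0.0],[-0.08,-0.080,0.025],[-0.08,-0.080,0.055],[-0.08,-0.08,0.08],[-0.08,-0.08,0.08]],"angular":[[0,0,0],[0,0,0],[0,0,0],[0,0,0],[0,0,0],[0,0,0],[0,0,0]]}' -1; python3 - <<'E'
from h import *
import cv2
st();go([.636,-.055,.154],-.212)
m=manip.camera_model("wrist")
for n in ("wrist","top","side"):
    im=manip.get_image(n);cv2.imwrite(f"pics/{n}2.png",im[:,:,::-1])
    print(n,[(x["point"],x["confidence"]) for x in manip.mark_of(n,"bolt_handle")[:2]], proj(manip.camera_model(n),[.636,-.055,.17]))
E
```

```text
time_s: 3.07
tool_pos: [0.6316, -0.0514, 0.1505]
tool_rot: [-0.33, -3.116, -0.001]
force: [-0.8, -0.3, -1.1]
finger_gap: 0.0852
3.07 [ 0.6316 -0.0514  0.1505] [-3.3000e-01 -3.1158e+00 -8.0000e-04] F [-0.8 -0.3 -1.1] M [-0.02  0.09 -0.01] gap 0.0852 q [-8.400e-02  4.530e-01  1.677e+00  1.000e-03  1.020e+00 -1.444e+00]
t 3.0667 trans [-0.005  -0.0026 -0.0035] ang [-0.0001 -0.0027  0.0003] len 0.007
wrist [([315.3, 343.0], 0.81)] [313.22833266 332.71238196]
top [([368.3, 212.0], 0.69)] [367.82594452 211.45734386]
side [([394.6, 227.4], 0.97), ([422.5, 397.1], 0.21)] [397.67989121 230.99726914]
```

View pics/wrist2.png

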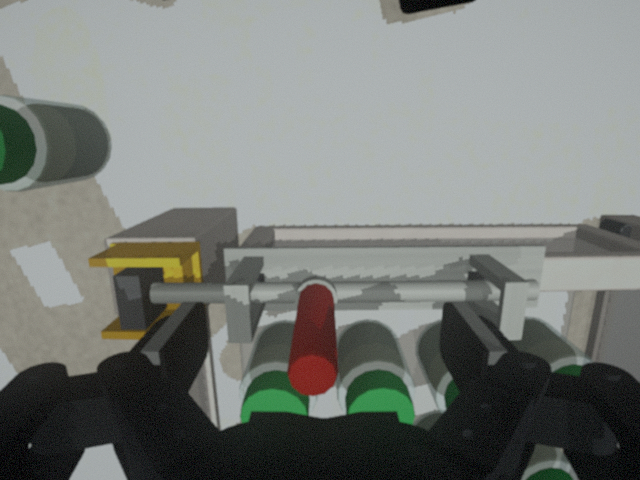

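View pics/side2.png

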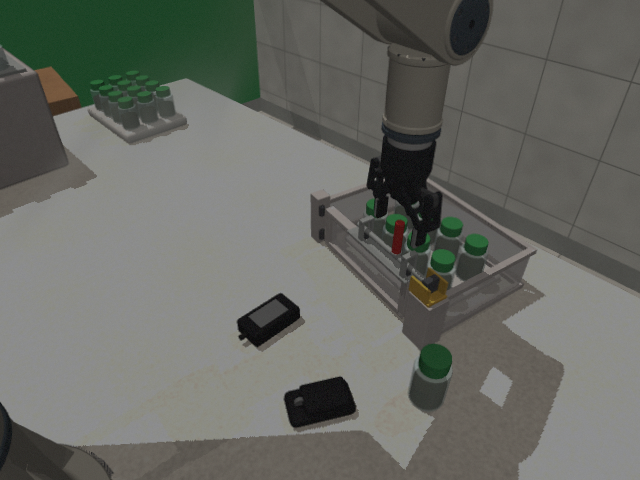

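```bash
python3 - <<'E'
from h import *
from scipy.optimize import least_squares
import cv2
obs=[]
for n in ("wrist","top","side"):
    im=cv2.imread(f"pics/{n}2.png").astype(int);b,g,r=im[...,0],im[...,1],im[...,2]
    k=((r>70)&(r>2.2*g)&(r>2.2*b)).astype(np.uint8)
    nn,l,s,c=cv2.connectedComponentsWithStats(k);i=1+np.argmax(s[1:,4]);print(n,s[i],c[i])
    m=manip.camera_model(n)
    ys,xs=np.where(l==i)
    for X in ([.636,-.055],[.639,-.055]):
      print(X,"z.19",proj(m,X+[.19]).round(1),"z.123",proj(m,X+[.123]).round(1))
    for y in np.linspace(ys.min(),ys.max(),6).astype(int): print(y,xs[ys==y].min(),xs[ys==y].max())
    s=manip.read_state();print("tcp",proj(m,s["tool_pos"]))
E
python3 - <<'E'
import cv2
im=cv2.imread("pics/side2.png")[150:290,340:460];cv2.imwrite("pics/s2c.png",cv2.resize(im,None,fx=4,fy=4,interpolation=2))
E
```

```text
wrist [ 288  292   49  103 2621] [311.75848913 356.5864174 ]
[0.636, -0.055] z.19 [313.2 354.4] z.123 [316.4 279.9]
[0.639, -0.055] z.19 [315.2 362.5] z.123 [317.8 285.7]
292 328 329
312 312 324
332 297 324
353 292 330
373 288 335
394 305 313
tcp [321.565757   310.44197503]Traceback (most recent call last):
  File "<stdin>", line 8, in <module>
    return _wrapfunc(a, 'argmax', axis=axis, out=out, **kwds)
    return bound(*args, **kwds)
ValueError: attempt to get argmax of an empty sequence
```

View pics/s2c.png

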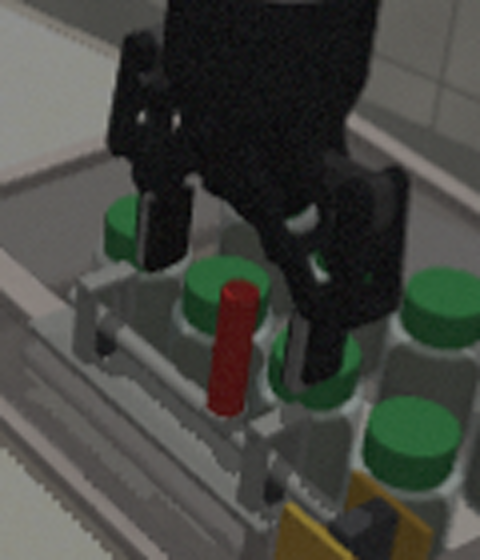

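```bash
python3 - <<'E'
from h import *
import cv2
st()
m=manip.camera_model("wrist");im=manip.get_image("wrist");cv2.imwrite("pics/wrist3.png",im[:,:,::-1])
print([(x["point"],x["confidence"]) for x in manip.mark_of("wrist","bolt_handle")[:2]])
for X in ([.633,-.055],[.636,-.055],[.639,-.055],[.642,-.055]):
      print(X,"z.19",proj(m,X+[.19]).round(1),"z.17",proj(m,X+[.17]).round(1),"z.123",proj(m,X+[.123]).round(1))
for q in ["keeper_lip","gate_hinge","gate_end"]:
    print(q,[(x["point"],x["confidence"]) for x in manip.mark_of("wrist",q)[:2]])
for n,X in {'lip':[0.6212, -0.121,  0.114],'hinge':[0.6813, 0.158, 0.1],'end':[0.6255, -0.101,  0.094]}.items(): print(n,proj(m,X))
st()
cv2.imwrite("pics/w3c.png",cv2.resize(im[270:410,260:380,::-1],None,fx=4,fy=4,interpolation=2))
E
```

```text
3.37 [ 0.6364 -0.0525  0.1576] [3.316e-01 3.121e+00 1.000e-03] F [-0.3 -0.1  0.3] M [-0.04  0.01  0.03] gap 0.086 q [-8.500e-02  4.460e-01  1.670e+00  1.000e-03  1.023e+00 -1.444e+00]
[([317.2, 322.9], 0.68)]
[0.633, -0.055] z.19 [311.1 346.2] z.17 [312.7 317.9] z.123 [315.1 274.2]
[0.636, -0.055] z.19 [313.2 354.4] z.17 [314.5 325.3] z.123 [316.4 279.9]
[0.639, -0.055] z.19 [315.2 362.5] z.17 [316.2 332.5] z.123 [317.8 285.7]
[0.642, -0.055] z.19 [317.2 370.5] z.17 [318.  339.6] z.123 [319.1 291.3]
keeper_lip [([181.3, 273.2], 0.83)]
gate_hinge []
gate_end [([228.8, 256.5], 0.56)]
lip [182.8343592  272.15594226]
hinge [692.32797004 262.54632931]
end [231.71449335 260.24514233]
3.62 [ 0.6355 -0.0529  0.1561] [3.329e-01 3.123e+00 9.000e-04] F [ 0.2 -0.3 -0.3] M [0.   0.02 0.02] gap 0.0856 q [-8.600e-02  4.480e-01  1.671e+00  1.000e-03  1.022e+00 -1.444e+00]
```

View pics/w3c.png

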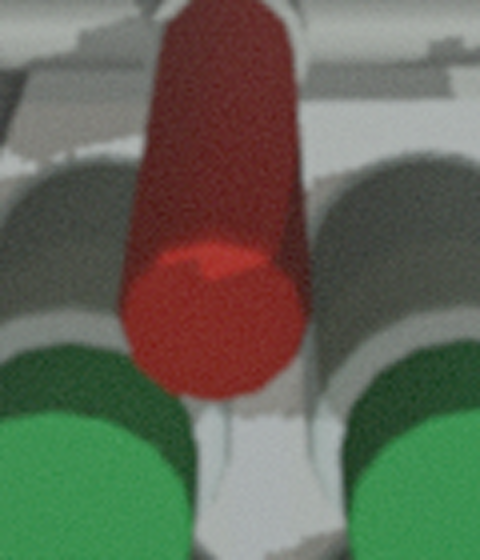

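Now settled, the handle's top disc sits at about (313,350). That gives roughly (0.635,-0.0545), midway between the pads; the earlier mismatch was just motion lag. I'll close the gripper.

```bash
python3 -m inch '{"translation":[[0,-0.001,0.001],[0,-0.001,0.001],[0,-0.001,0.001],[0,-0.001,0.001],[0,-0.001,0.001],[0,-0.001,0.001]],"angular":[[0,0,0],[0,0,0],[0,0,0],[0,0,0],[0,0,0],[0,0,0]]}' 1; python3 - <<'E'
from h import *
import cv2
st()
im=manip.get_image("wrist");cv2.imwrite("pics/wrist4.png",im[:,:,::-1])
st()
E
```

```text
time_s: 4.12
tool_pos: [0.6354, -0.054, 0.1552]
tool_rot: [0.333, 3.123, 0.001]
force: [-0.4, -0.1, 3.7]
finger_gap: 0.0147
4.12 [ 0.6354 -0.054   0.1552] [3.3300e-01 3.1229e+00 7.0000e-04] F [-0.4 -0.1  3.7] M [-0.    0.22  0.02] gap 0.0147 q [-8.700e-02  4.480e-01  1.672e+00  1.000e-03  1.020e+00 -1.446e+00]
4.17 [ 0.6353 -0.054   0.1553] [3.330e-01 3.123e+00 8.000e-04] F [-0.9 -0.2  1.8] M [-0.12  0.08  0.  ] gap 0.0142 q [-8.700e-02  4.480e-01  1.672e+00  1.000e-03  1.021e+00 -1.446e+00]
```

View pics/wrist4.png

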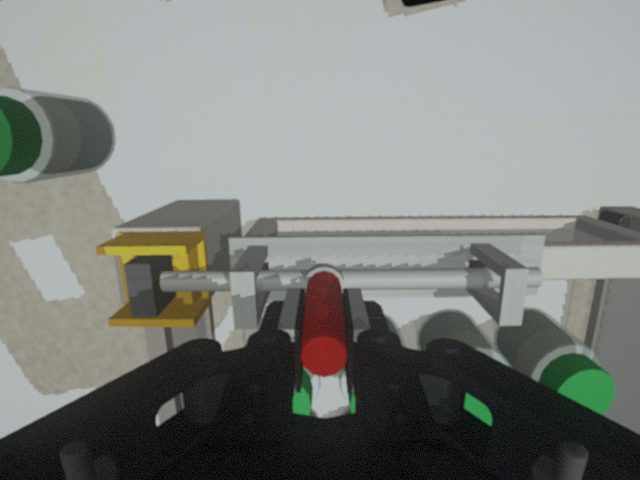

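The pads are closed on the red handle at about (323,330), with a 14 mm gap. The end block is still in the keeper at (150,285). Next is a lift of 11 mm.

```bash
python3 -m inch '{"translation":[[0,0,-0.004],[0,0,-0.008],[0,0,-0.011],[0,0,-0.011],[0,0,-0.011]],"angular":[[0,0,0],[0,0,0],[0,0,0],[0,0,0],[0,0,0]]}' 1; python3 - <<'E'
from h import *
import cv2
st()
im=manip.get_image("wrist");cv2.imwrite("pics/wrist5.png",im[:,:,::-1])
im=manip.get_image("side");cv2.imwrite("pics/side5.png",cv2.resize(im[190:310,340:460,::-1],None,fx=4,fy=4,interpolation=2))
st()
go([.6353,-.054,.1553],-.212)
E
```

```text
time_s: 4.58
tool_pos: [0.6352, -0.054, 0.1665]
tool_rot: [0.333, 3.123, 0.001]
force: [-0.3, 0.1, -2.1]
finger_gap: 0.0142
4.58 [ 0.6352 -0.054   0.1665] [3.330e-01 3.123e+00 7.000e-04] F [-0.3  0.1 -2.1] M [-0.08 -0.04  0.  ] gap 0.0142 q [-8.700e-02  4.360e-01  1.663e+00  1.000e-03  1.041e+00 -1.446e+00]
4.68 [ 0.6353 -0.0539  0.1662] [3.330e-01 3.123e+00 7.000e-04] F [ 0.8  0.7 -1.5] M [ 0.   -0.08  0.02] gap 0.0147 q [-8.700e-02  4.360e-01  1.664e+00  1.000e-03  1.041e+00 -1.446e+00]
t 4.6833 trans [-0.     -0.0001  0.0109] ang [ 0.0002  0.0003 -0.0001] len 0.011
```

View pics/wrist5.png

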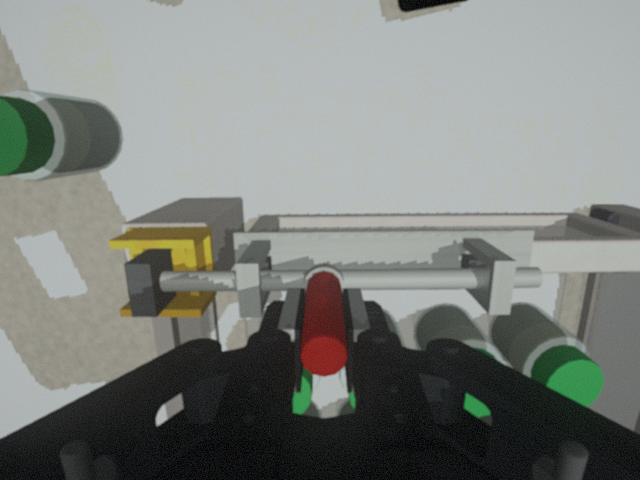

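View pics/side5.png

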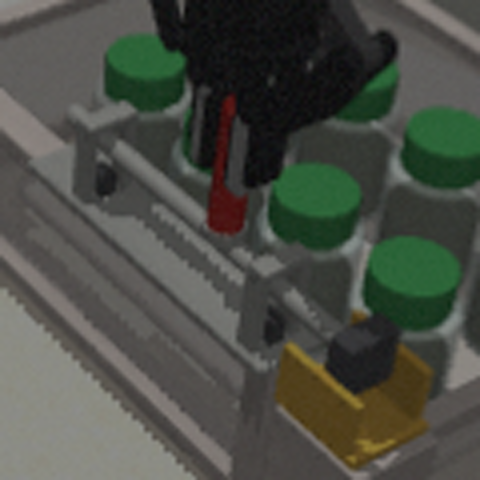

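The side view shows the block at (360,355) raised clear of the keeper's floor, and the load on the tool is about -2 N, roughly the bolt's weight. I'll draw it in two stages.

```bash
python3 -m inch '{"translation":[[0,0.003,0],[0,0.006,0],[0,0.009,0],[0,0.012,0],[0,0.015,0],[0,0.018,0],[0,0.018,0]],"angular":[[0,0,0],[0,0,0],[0,0,0],[0,0,0],[0,0,0],[0,0,0],[0,0,0]]}' 1; python3 -c "
from h import *
st()"
```

```text
time_s: 5.27
tool_pos: [0.639, -0.0355, 0.1661]
tool_rot: [0.332, 3.123, 0.001]
force: [-0.1, 2.1, -2.5]
finger_gap: 0.0147
5.27 [ 0.639  -0.0355  0.1661] [3.3240e-01 3.1235e+00 1.5000e-03] F [-0.1  2.1 -2.5] M [ 0.09  0.04 -0.01] gap 0.0147 q [-5.800e-02  4.400e-01  1.658e+00  1.000e-03  1.043e+00 -1.418e+00]
```

```bash
python3 -m inch '{"translation":[[0,0.004,0],[0,0.008,0],[0,0.012,0],[0,0.016,0],[0,0.019,0],[0,0.021,0],[0,0.021,0]],"angular":[[0,0,0],[0,0,0],[0,0,0],[0,0,0],[0,0,0],[0,0,0],[0,0,0]]}' 1; python3 - <<'E'
from h import *
import cv2
st()
im=manip.get_image("wrist");cv2.imwrite("pics/wrist6.png",im[:,:,::-1])
im=manip.get_image("side");cv2.imwrite("pics/side6.png",cv2.resize(im[190:310,340:460,::-1],None,fx=4,fy=4,interpolation=2))
st()
E
```

```text
time_s: 5.85
tool_pos: [0.6435, -0.0142, 0.1661]
tool_rot: [0.332, 3.124, 0.002]
force: [-0.4, 2.5, -3.1]
finger_gap: 0.0143
5.85 [ 0.6435 -0.0142  0.1661] [3.3210e-01 3.1236e+00 2.3000e-03] F [-0.4  2.5 -3.1] M [ 0.13  0.11 -0.03] gap 0.0143 q [-0.025  0.445  1.649  0.002  1.046 -1.385]
5.95 [ 0.6434 -0.0144  0.1661] [3.3230e-01 3.1236e+00 2.6000e-03] F [-1.4  2.  -2.3] M [0.17 0.2  0.  ] gap 0.0146 q [-0.026  0.445  1.649  0.002  1.046 -1.385]
```

View pics/wrist6.png

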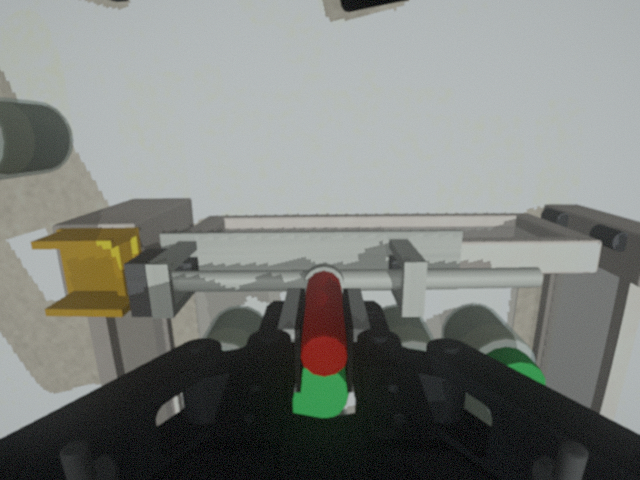

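View pics/side6.png

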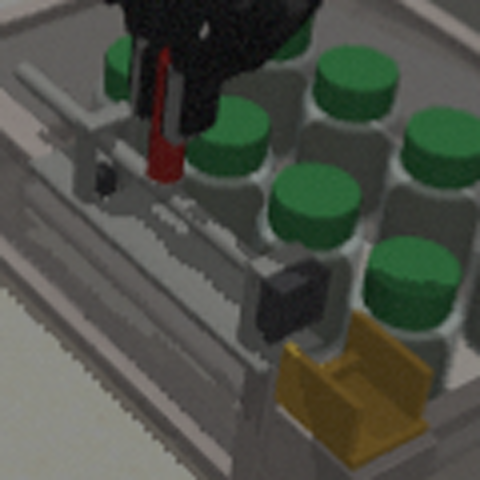

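The end block is out of the keeper (wrist view: block at (150,285), keeper at (95,270)), drawn about 43 mm with low forces. Next I'll work out the arc for the swing.

```bash
cat >> h.py <<'E'
def arc(ths,H=(.6813,.158)):
    s=manip.read_state();R=Ro.from_rotvec(s["tool_rot"]).as_matrix();p=s["tool_pos"];v=p[:2]-np.array(H)
    print("r",np.linalg.norm(v),"yaw",-np.arctan2(-v[0],-v[1]))
    for t in ths:
        c,q=np.cos(t),np.sin(t);w=np.array([c*v[0]+q*v[1],-q*v[0]+c*v[1]])
        print(round(t,3),(R.T@np.array([*(w-v),0])).round(4),"ang",round(t/np.pi,4))
E
python3 -c "
from h import *
st();arc(np.linspace(.025,.2,8))"
```

```text
5.95 [ 0.6434 -0.0144  0.1661] [3.3230e-01 3.1236e+00 2.6000e-03] F [-1.4  2.  -2.3] M [0.17 0.2  0.  ] gap 0.0146 q [-0.026  0.445  1.649  0.002  1.046 -1.385]
r 0.17653803809849392 yaw -0.21621142716673786
0.025 [ 0.0044  0.0001 -0.    ] ang 0.008
0.05 [ 0.0088  0.0003 -0.    ] ang 0.0159
0.075 [ 0.0132  0.0006 -0.    ] ang 0.0239
0.1 [ 0.0176  0.001  -0.    ] ang 0.0318
0.125 [ 0.022   0.0015 -0.    ] ang 0.0398
0.15 [ 0.0264  0.0021 -0.    ] ang 0.0477
0.175 [ 0.0307  0.0028 -0.    ] ang 0.0557
0.2 [0.0351 0.0037 0.    ] ang 0.0637
```

```bash
python3 -m inch '{"translation":[[0.0044,0.0001,0],[0.0088,0.0003,0],[0.0132,0.0006,0],[0.0176,0.001,0],[0.022,0.0015,0],[0.0264,0.0021,0],[0.0307,0.0028,0],[0.0351,0.0037,0]],"angular":[[0,0,0.008],[0,0,0.016],[0,0,0.024],[0,0,0.032],[0,0,0.04],[0,0,0.048],[0,0,0.056],[0,0,0.064]]}' 1; python3 - <<'E'
from h import *
import cv2
st()
im=manip.get_image("side");cv2.imwrite("pics/side7.png",im[:,:,::-1])
im=manip.get_image("wrist");cv2.imwrite("pics/wrist7.png",im[:,:,::-1])
st();arc(np.linspace(.025,.2,8))
E
```

```text
time_s: 6.62
tool_pos: [0.6109, -0.004, 0.1666]
tool_rot: [0.645, 3.071, 0.002]
force: [2.3, -2.6, -2.9]
finger_gap: 0.0144
6.62 [ 0.6109 -0.004   0.1666] [6.4520e-01 3.0715e+00 2.2000e-03] F [ 2.3 -2.6 -2.9] M [-0.53 -0.38  0.1 ] gap 0.0144 q [-9.000e-03  3.960e-01  1.726e+00  1.000e-03  1.016e+00 -1.167e+00]
6.72 [ 0.6104 -0.0038  0.1665] [6.4440e-01 3.0727e+00 2.4000e-03] F [ 2.3 -2.9 -1.9] M [-0.56 -0.36 -0.04] gap 0.0146 q [-9.000e-03  3.960e-01  1.726e+00  1.000e-03  1.017e+00 -1.167e+00]
r 0.17662855428217433 yaw -0.41307003954214516
0.025 [ 0.0044  0.0001 -0.    ] ang 0.008
0.05 [ 0.0088  0.0002 -0.    ] ang 0.0159
0.075 [ 0.0132  0.0005 -0.    ] ang 0.0239
0.1 [ 0.0176  0.0009 -0.    ] ang 0.0318
0.125 [ 0.022   0.0014 -0.    ] ang 0.0398
0.15 [ 0.0264  0.002  -0.    ] ang 0.0477
0.175 [ 0.0308  0.0027 -0.    ] ang 0.0557
0.2 [ 0.0351  0.0035 -0.0001] ang 0.0637
```

View pics/side7.png

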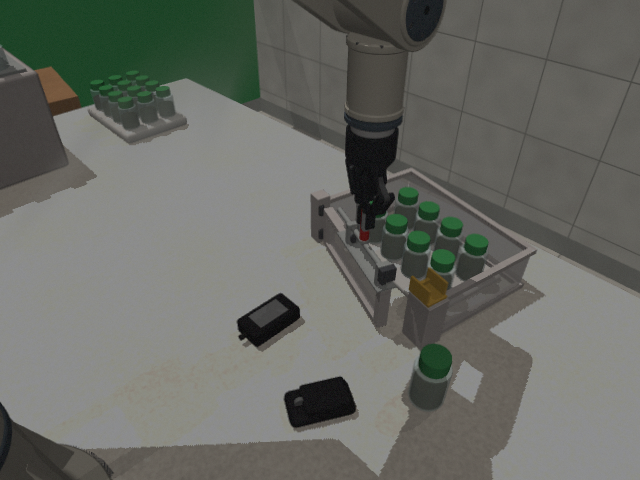

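View pics/wrist7.png

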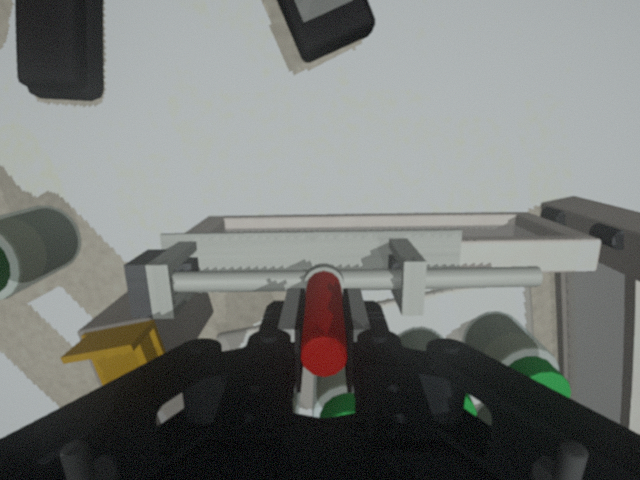

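The gate is swinging (side view: free end at (385,300), clear of the keeper at (428,290)), and the force matches the spring at about 3.7 N. About 0.18 rad remains.

```bash
python3 -m inch '{"translation":[[0.0045,0.0001,0],[0.009,0.0002,0],[0.0136,0.0005,0],[0.018,0.0009,0],[0.0225,0.0014,0],[0.0272,0.0021,0],[0.0317,0.0028,0],[0.0317,0.0028,0]],"angular":[[0,0,0.008],[0,0,0.016],[0,0,0.024],[0,0,0.032],[0,0,0.04],[0,0,0.049],[0,0,0.058],[0,0,0.058]]}' 1; python3 -m inch '{"translation":[[0,0,0],[0,0,0],[0,0,0]],"angular":[[0,0,0],[0,0,0],[0,0,0]]}' 1; python3 - <<'E'
from h import *
import cv2
st();arc([.02])
for n in ("top","side","wrist"):
    im=manip.get_image(n);cv2.imwrite(f"pics/{n}8.png",im[:,:,::-1])
    m=manip.camera_model(n)
    for q,z in (("gate_end",.094),("gate_hinge",.1),("keeper_lip",.114),("bolt_handle",.181)):
        print(n,q,[(x["point"],x["confidence"],atz(m,x["point"],z)[:2].round(4)) for x in manip.mark_of(n,q)[:2]])
    for t in (.36,.38,.40):
        a=-.213-t; X=[.6813+.265*np.sin(a),.158-.265*np.cos(a),.094];print(" pred end",t,np.round(X,4),proj(m,X).round(1))
st()
E
```

```text
time_s: 7.38
tool_pos: [0.5828, 0.0114, 0.1668]
tool_rot: [0.921, 3.0, 0.003]
force: [2.5, -2.9, -3.1]
finger_gap: 0.0145
time_s: 7.63
tool_pos: [0.5832, 0.0111, 0.1669]
tool_rot: [0.92, 3.0, 0.003]
force: [1.9, -2.4, -1.8]
finger_gap: 0.0146
7.63 [0.5832 0.0111 0.1669] [9.1990e-01 3.0001e+00 2.7000e-03] F [ 1.9 -2.4 -1.8] M [-0.55 -0.23  0.08] gap 0.0146 q [ 1.600e-02  3.560e-01  1.787e+00  1.000e-03  9.950e-01 -9.600e-01]
r 0.17660975704306903 yaw -0.5887330234015392
0.02 [ 0.0035  0.     -0.    ] ang 0.0064
top gate_end [([367.2, 265.3], 0.55, array([ 0.5356, -0.0605]))]
top gate_hinge [([264.7, 195.0], 0.96, array([0.6842, 0.1566]))]
top keeper_lip [([366.9, 268.7], 0.57, array([ 0.5267, -0.0577])), ([394.8, 224.4], 0.49, array([ 0.6198, -0.1172]))]
top bolt_handle []
 pred end 0.36 [ 0.5376 -0.0647  0.094 ] [369.2 264.4]
 pred end 0.38 [ 0.5332 -0.0618  0.094 ] [367.8 266.5]
 pred end 0.4 [ 0.5288 -0.0588  0.094 ] [366.4 268.5]
side gate_end [([357.7, 296.3], 0.94, array([ 0.5388, -0.062 ]))]
side gate_hinge [([328.5, 202.1], 0.91, array([0.687 , 0.1537]))]
side keeper_lip [([420.1, 280.5], 0.89, array([ 0.6216, -0.1199]))]
side bolt_handle [([346.8, 220.2], 0.6, array([0.5865, 0.0121]))]
 pred end 0.36 [ 0.5376 -0.0647  0.094 ] [358.5 297.6]
 pred end 0.38 [ 0.5332 -0.0618  0.094 ] [355.2 298. ]
 pred end 0.4 [ 0.5288 -0.0588  0.094 ] [352.  298.4]
wrist gate_end [([164.8, 255.9], 0.94, array([ 0.5315, -0.0635]))]
wrist gate_hinge [([622.8, 255.1], 0.59, array([0.6797, 0.1588]))]
wrist keeper_lip []
wrist bolt_handle [([324.2, 329.0], 0.94, array([0.5837, 0.0119]))]
 pred end 0.36 [ 0.5376 -0.0647  0.094 ] [170.  265.4]
 pred end 0.38 [ 0.5332 -0.0618  0.094 ] [169.  256.7]
 pred end 0.4 [ 0.5288 -0.0588  0.094 ] [168.1 247.9]
8.38 [0.5828 0.0114 0.1668] [9.2130e-01 3.0003e+00 2.8000e-03] F [ 1.6 -3.1 -1.7] M [-0.59 -0.22  0.04] gap 0.0146 q [ 1.700e-02  3.560e-01  1.787e+00  1.000e-03  9.950e-01 -9.590e-01]
```

View pics/top8.png

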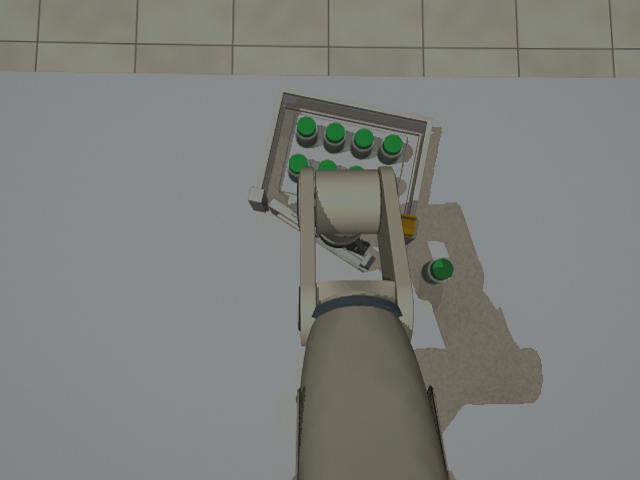

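View pics/side8.png

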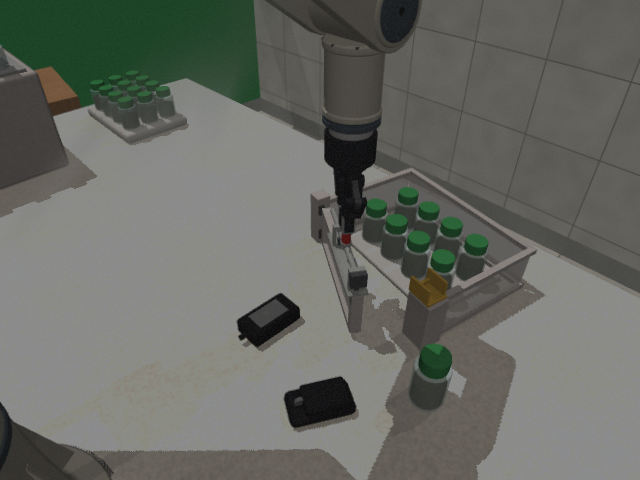

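View pics/wrist8.png

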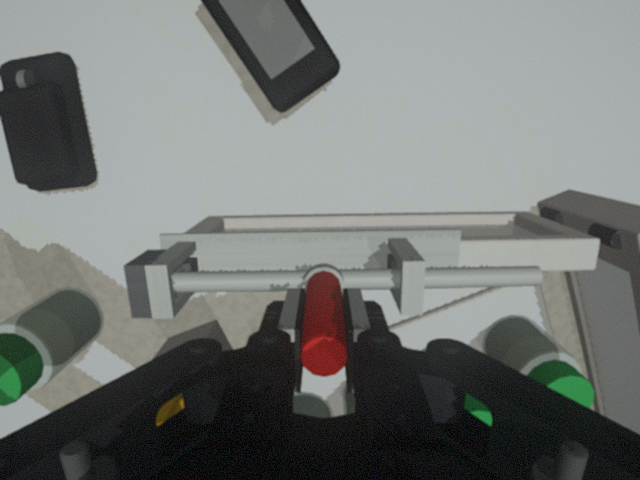

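The gate stands open by about 0.375–0.38 rad: the wrist view shows the handle in the pads at (323,330), and the side view shows the free end at (357,296). The bottle, mouse and adapter are at the same pixels as at the start, so I'm handing in.

```bash
python3 -c "
from h import *
print(manip.job_done());st()"
```

```text
the job is handed in; nothing more can be done
None
the job is handed in; nothing more can be done
```

I lifted the bolt about 11 mm, drew it out of the keeper by about 43 mm in all, and swung the gate open by its handle. I handed in while still gripping the handle, with the finger gap at 14.6 mm. It took about 8.4 s of the 32 s allowed.

- **Gate opening:** from the tool's position on the arc the gate stands about 0.375–0.38 rad open. The three cameras gave about 0.365 (side), 0.37 (top) and 0.38 (wrist), which puts the free end roughly 9.8 cm ajar. The differences are a few millimetres, about what the calibration allows.
- **Forces:** at each reading the force was only a few newtons. That fits the bolt's weight and friction, and later the spring at about 3–4 N. The pictures showed the end block lifted inside the keeper before the draw and clear of it afterwards.
- **Bolt still lifted:** I did not lower the bolt, so it is still held about 11 mm up in its staples.
- **Bystanders:** in the side view the bottle, mouse and adapter look unmoved.
- **Checks that disagreed:** one wrist-picture check put the handle several millimetres off. I put this down to the arm still moving when the picture was taken, and a second look once it had settled agreed with the fit.
- **After hand-in:** the state could no longer be read, so the last readings are from just before it.

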